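Open the gel viewing box for band cutting

ROBOT

A 6-joint arm with a two-finger parallel gripper is mounted at the origin on the work surface. World frame = base frame: x ahead of the robot, y to its left, z up, the work surface at z = 0. Lengths are in m, angles in degrees, forces in N, time in s.
With the tool pointing down it reaches from about 0.3 to 0.75 m from the base axis. Payload 8.5 kg.
Tool frame: the origin (TCP) lies between the finger pads; the fingertips stand 11 mm ahead of it and the grasp point (between the pads) lies 8 mm behind it (tip_extent is the distance from the TCP to the fingertips, in m); x points along the fingers, y is the direction in which the jaws open and shut, and the axes are right-handed (so a half turn about x gives the same grasp; the last joint's range is limited). The gripper opens to 88 mm and grips with 3 to 60 N. Pads are 18 mm wide; open, the fingers measure 123 mm over their backs; the gripper's body (75 mm by 187 mm) begins 45 mm behind the grasp point.
Start: joints at [-87.565, 21.807, 74.336, -0, 83.858, -12.336], TCP at [0.14, -0.532, 0.25] pointing down, gripper open.
Joint ranges: [-178.18, 178.18], [-50.72, 133.34], [12.68, 142.11], [-81.47, 261.47], [9.98, 163.14], [-165.26, 165.26]. Speed limits (degrees/s): [136.94, 136.94, 180, 180, 180, 180].

INTERFACE

Orientations are given as a 3x3 rotation matrix whose columns are the frame's x, y, z axes.
In Python, from workcell import * gives the robot as it stands. The module is installed in compiled form; this text tells all that it offers.
- The arm moves only by the tool step_arm, never from a script. Its arguments are lists of equal length, an entry for each row: "rot": the turn, a rotation vector about the world's x, y, z in degrees, a list of three; "offset": the shift along the world's x, y, z in mm, a list of three; "hand": the closure, from 0 (fully open) to 1 (shut). In form: {"rot": [[ax, ay, az], ...], "offset": [[tx, ty, tz], ...], "hand": [hand, ...]}. A call has 1 to 10 rows; each row is the pose to reach, as a shift and turn from the pose measured when the call began; what a row does not reach only later rows make up. A row lasts 1/10 s, in which the tool goes at most 50 mm and 8.59 degrees, less where a joint would pass 70% of its speed; a pose out of reach is approached as far as the arm can. A call with a gripper value outside its range is refused whole. The fingers move at their own pace and stop on an object; "squeeze" is the grip in N (left out, the last holds). Time passes only in rows, so rows that repeat a pose let the fingers close. It gives the time, the measured TCP pose, the force and the opening at its end, in the units of the state.
- state(): the state, without advancing time (a new reading comes with each control period).
- read_camera(name): name is "scene" or "top" or "wrist"; returns the picture (400x640x3 uint8, blue, green, red); there is no depth.
- camera_info(name): a dict with "camera_matrix" (3x3 intrinsics, pixels), "R" (3x3) and "t" (3): a world point X has camera coordinates R X + t. Camera axes: x right, y down, z forward; pixel columns grow to the right and rows downward; lengths in m; the calibration is good to about 2 mm. A picture is of the moment at which its call begins: read the wrist's pose just before it. camera_info takes no time and is no camera call; for the wrist camera it gives the pose at the moment of the call.
- finish_job(): hands the job in, once; it reports no verdict.
Trained networks look in the newest picture that a camera, given by its name, has taken for a name from the list of things; names that differ only in an ending like _2 or _b are one class to them, and where a whole thing is asked for, a point or a joint stands for the part that bears it (a point fixed in the world has none). Each returns a list of dicts, best first, with "score" (0 to 1); they miss things now and then, are a little off and sometimes report something else, mostly with a low value. They report only what shows in the picture. A call takes as long as a camera call.
- recognise(camera, target): "pixel" ([column, row] in pixels, amid what is visible of it).
- spot_point(camera, target): "pixel" ([column, row] in pixels: a listed point, or the origin of a listed thing).
The state is a dict: "t": time; "joints": joint angles; "qvel": joint speeds; "joint_efforts": joint torques, N m; "ee_pos": TCP position; "eef_rot": TCP orientation; "wrist_force": force on the tool from outside, world axes, zero at the start; "torque": the same for the moment, N m; "opening": finger opening in m.
Only numpy, scipy, OpenCV 4.12 (cv2) and the standard library are available. Lean on these libraries where they do the work, as an engineer would, in place of code of your own. Each camera call takes 0.05 s, during which the arm holds its last target.

TASK

Get the gel viewing box ready for a colleague to cut bands: draw its front screen straight up out of the grooves, stand it fully down in the free slot of the plate rack (set down, not dropped) and let go of it. Then take the sprung amber cover by its handle, raise it until its pointers stand at the long 40 degree line of the quadrants, and finish while still holding it steady there, because the spring would shut it. Leave the other things on the bench undisturbed.

Things in the scene. Friction and masses are not known exactly. Their poses are not given: they have to be found in the camera images.
- box: Gel viewing box, fixed: beige, 240 mm deep (x), 290 wide (y), 120 high to its side walls' tops. Origin: centre of its underside; x points from the front (towards the robot) to the hinge at the back, z up. Base 45 mm high; upright grooves at both ends of the front, z = 45 to 120 mm, hold the front screen. Quadrant arcs stand on the outer sides at y = +-151 to 155 mm, up to z = 230 mm.
- line40 (a point): The long line (34 mm, at 40 degrees of cover opening) on the aluminium quadrant arc at the box's +y side; the -y side has the same. Arcs have 100 mm radius about the hinge axis; short lines mark 20 and 60 degrees. This point: where the line crosses the arc.
- screen: Front screen: amber sheet 256 mm wide (its y), 5 thick (its x), 130 tall in all, about 0.2 kg. Black grip rail, 120 mm long, 10 thick, along its top edge, 105 to 130 mm above the bottom. Origin: middle of the bottom edge; z up. It starts upright in the box's grooves (9 mm wide, 75 deep, 5 mm play at each end), bottom 45 mm above the bench, top 46 mm above the shut cover; it slides straight up.
- screen_grip (a point): Point in the middle of the front screen's grip rail, 115.5 mm above its bottom edge. Axes as the screen: pinch across x.
- cover: Amber cover of the box in a dark frame, 204 mm deep, 290 mm wide, 8 mm thick. Origin: middle of the hinge axis, at x = +115 mm, z = 126 mm in the box's frame; x and y as the box when shut. White pointers on its side edges run inside the quadrant arcs.
- handle (a point): Middle of the cover's bow handle: dark round bar 12 mm thick, 100 long, parallel to the hinge (y), on a post at each end, 38 mm above the cover's top face; when shut 155 mm in front of the hinge axis and 40.5 mm above it. Moves with the cover. Pinched from above, the bar turns between the fingers, so the gripper may stay upright as the cover opens.
- hinge (a joint): Opening of the cover in rad: 0 shut (its start), grows as the front edge rises, stop at 1.4; the long 40 degree line is 0.698. The cover (0.4 kg) and the spring press it shut: about 7 N of lift at the handle when shut, at the 40 degree line 8 N along its arc (14 N if pulled straight up); it falls shut when let go.
- rack: Plate rack, fixed: white base 270 mm (its x) by 110 (its y), 12 high, with four rows of upright pegs (8 mm thick, tops 72 mm above the bench). The rows make three slots along x, each 18 mm wide, at y = -26, 0 and +26 mm. Those at 0 and +26 hold glass plates, tops 83 mm above the bench; the slot at -26 mm is free. Origin: centre of its underside, z up.
- slot (a point): Middle of the floor of the free rack slot, 12 mm above the bench; x along the slot, y across it, z up. The screen stands here on its bottom edge with its width along the slot, either way round, and may lean against the pegs.
- tip_box: Bystander: pipette-tip box, 122 x 84 x 62 mm. Origin: centre of its underside.
- wash_bottle: Bystander: white bottle, 60 mm thick, 160 mm high. Origin: centre of its underside.
- beaker: Bystander: clear beaker, 76 mm wide, 95 mm high. Origin: centre of its underside.
- spatula: Bystander: steel spatula lying on the bench, 190 mm long. Origin: in its middle, on the bench.

How it is judged:
By the outcome, as a careful person would: the job done as asked, in the order asked, and still so for the second after the job is handed in, while the arm keeps its last pose, push and grip.
It also fails if it takes over 56 s, if anything falls off the work surface, if the arm or the gripper's body presses on something with over 40 N, if the wrist force passes 120 N, or if a joint passes its speed limit or range.

## Working session

There is one attempt and no reset: what is moved stays moved. The work goes in short steps, Python scripts to look and compute and a tool call to move; the robot and the scene stay as the last step left them, time stands still between calls to the robot, and variables do not carry over. Pictures are saved under pics/ and viewed, and the job is handed in when it is done.

Besides the shell and the picture viewer there is one more tool, called after "Emit:" as name(argument=value, ...) on one line, values as JSON. step_arm: Moves the arm, as the interface text tells. Its arguments: {"type":"object","properties":{"rot":{"type":"array"},"offset":{"type":"array"},"hand":{"type":"array"},"squeeze":{"type":"number"}},"required":["rot","offset","hand"]}

```bash
ls; mkdir -p pics
python3 - <<'E'
from workcell import *
import cv2
s=state()
print(s)
for n in ("scene","top","wrist"):
    im=read_camera(n); cv2.imwrite(f"pics/{n}0.png",im)
    ci=camera_info(n); print(n,ci)
    for t in ["box","line40","screen","screen_grip","cover","handle","rack","slot","tip_box","wash_bottle","beaker","spatula"]:
        if n=="wrist":continue
        try:
            r=spot_point(n,t)
            print(t,[(round(d['score'],2),[round(float(v)) for v in d['pixel']]) for d in r[:3]])
        except Exception as e: print(t,e)
print(state()['t'])
E
```

```text
pics
{'t': 0.0, 'joints': array([-8.75640153e+01,  2.18420832e+01,  7.43841205e+01, -2.09532232e-03,
        8.38570244e+01, -1.23349023e+01]), 'qvel': array([ 0.0604123 , -0.02216948,  0.04701405,  0.04910114,  0.09891189,
        0.06045452]), 'joint_efforts': array([ 3.66055474e-04, -4.37934208e+01, -2.24559224e+01,  7.13721011e-02,
        3.52543406e-02, -1.13534816e-04]), 'ee_pos': array([ 0.14021105, -0.53156159,  0.24913124]), 'eef_rot': array([[-9.80675703e-05,  2.54958206e-01, -9.66952069e-01],
       [ 1.44974359e-03, -9.66951021e-01, -2.54958077e-01],
       [-9.99998944e-01, -1.42683568e-03, -2.74797487e-04]]), 'wrist_force': array([-0.47206238, -0.01129727, -0.3525424 ]), 'torque': array([-0.01292532, -0.04658265, -0.01717828]), 'opening': 0.08767654709839354}
scene {'camera_matrix': array([[445.93968618,   0.        , 313.37534099],
       [  0.        , 445.93968618, 199.64711401],
       [  0.        ,   0.        ,   1.        ]]), 'R': array([[-0.43239657,  0.90151749,  0.01730407],
       [ 0.608754  ,  0.30602738, -0.73196025],
       [-0.66517049, -0.30596318, -
[... 933 characters left out ...]
reen_grip [(0.82, [263, 259])]
cover [(0.78, [266, 187])]
handle [(0.75, [262, 236])]
rack [(0.94, [386, 234])]
slot [(0.92, [394, 231]), (0.55, [267, 255])]
tip_box [(0.88, [330, 154])]
wash_bottle [(0.85, [152, 221])]
beaker [(0.92, [471, 226])]
spatula [(0.92, [273, 159])]
wrist {'camera_matrix': array([[311.87025236,   0.        , 317.3143308 ],
       [  0.        , 311.87025236, 195.37186824],
       [  0.        ,   0.        ,   1.        ]]), 'R': array([[ 2.55040760e-01, -9.66930266e-01,  2.66011009e-04],
       [-9.32082205e-01, -2.45775908e-01,  2.66114572e-01],
       [-2.57248854e-01, -6.81180066e-02, -9.63941370e-01]]), 't': array([-0.55178327, -0.03735935,  0.3891487 ])}
1.35
```

View pics/top0.png

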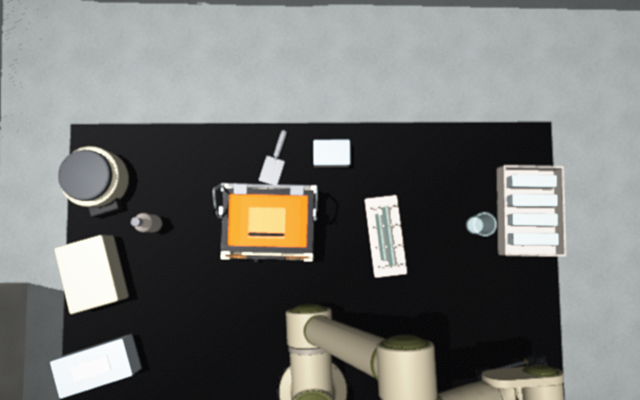

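View pics/scene0.png

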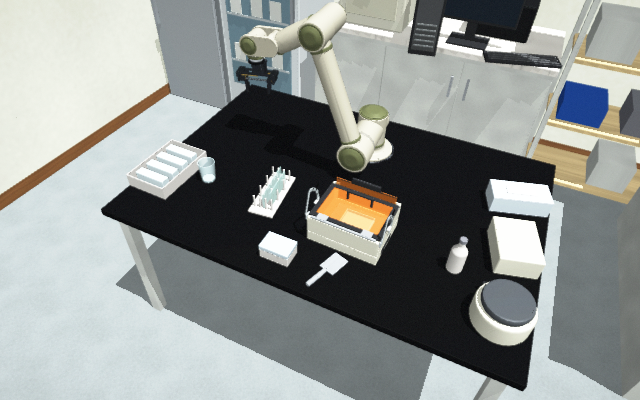

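View pics/wrist0.png

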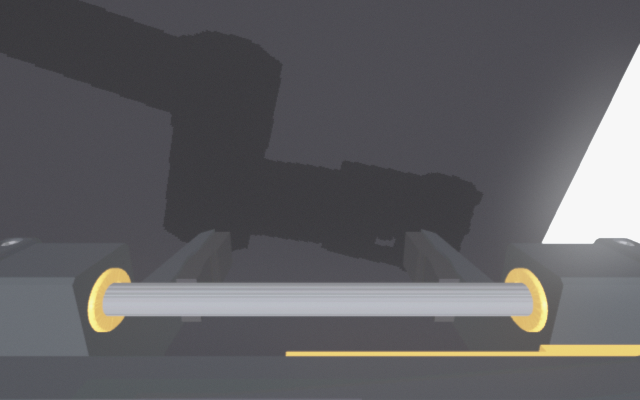

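```bash
cat > h.py <<'E'
from workcell import *
import cv2, numpy as np
def ray(ci,px,z):
    K,R,t=ci["camera_matrix"],ci["R"],ci["t"]
    d=R.T@np.linalg.solve(K,np.array([px[0],px[1],1.0])); c=-R.T@t
    return c+d*(z-c[2])/d[2]
def proj(ci,X):
    X=np.atleast_2d(X); p=(ci["R"]@X.T).T+ci["t"]; p=p@ci["camera_matrix"].T
    return p[:,:2]/p[:,2:]
E
python3 - <<'E'
from h import *
ct,cs=camera_info("top"),camera_info("scene")
for n,p,z in [("box",[269,223],0),("line40",[215,204],.19),("screen",[267,258],.045),("grip",[263,259],.1605),("cover",[266,187],.126),("handle",[262,236],.1665),("rack",[386,234],0),("slot",[394,231],.012),("tip",[330,154],0),("wash",[152,221],0),("beaker",[471,226],0),("spat",[273,159],0)]:
    print(n,ray(ct,p,z).round(3))
for n,p,z in [("line40",[392,217],.19),("grip",[366,186],.1605),("cover",[342,227],.126),("handle",[361,196],.1665),("rack",[273,198],0),("slot",[264,189],.012)]:
    print("s",n,ray(cs,p,z).round(3))
a=cv2.imread("pics/top0.png")
cv2.imwrite("pics/topc.png",cv2.resize(a[170:290,200:420],None,fx=3.6,fy=3.6,interpolation=cv2.INTER_CUBIC))
a=cv2.imread("pics/scene0.png")
cv2.imwrite("pics/scenec.png",cv2.resize(a[150:270,240:420],None,fx=4.4,fy=4.4,interpolation=cv2.INTER_CUBIC))
E
```

```text
box [0.562 0.148 0.   ]
line40 [0.613 0.294 0.19 ]
screen [0.443 0.15  0.045]
grip [0.445 0.151 0.161]
cover [0.672 0.146 0.126]
handle [0.516 0.153 0.167]
rack [ 0.521 -0.256  0.   ]
slot [ 0.531 -0.282  0.012]
tip [ 0.802 -0.065  0.   ]
wash [0.571 0.553 0.   ]
beaker [ 0.547 -0.552  0.   ]
spat [0.785 0.135 0.   ]
s line40 [0.606 0.295 0.19 ]
s grip [0.458 0.143 0.161]
s cover [0.673 0.134 0.126]
s handle [0.527 0.149 0.167]
s rack [ 0.534 -0.24   0.   ]
s slot [ 0.512 -0.297  0.012]
```

View pics/topc.png

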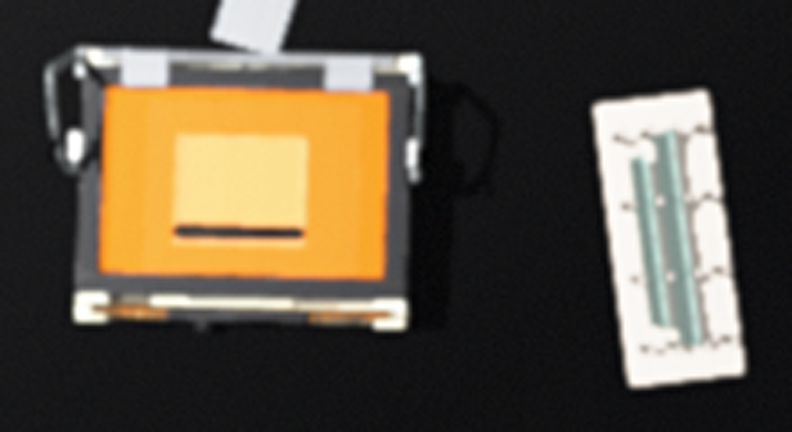

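View pics/scenec.png

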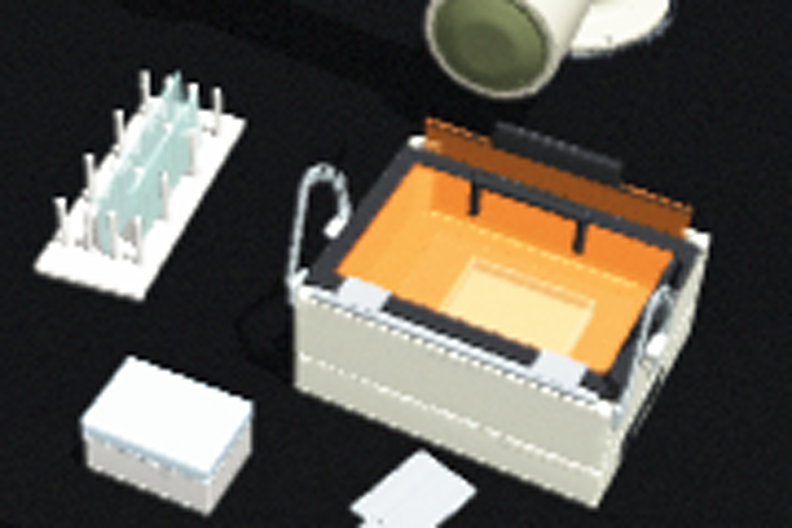

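Run:
```python
from h import *
s=state();c=camera_info("wrist")
print("cam in tool",(s['eef_rot'].T@(-c['R'].T@c['t']-s['ee_pos'])).round(4)); print((s['eef_rot'].T@c['R'].T).round(3)) # cols: cam axes in tool
# predicted view: TCP at p, jaw angle -1
T=s['eef_rot'].T
def view(p,yaw,pts):
    a=np.radians(yaw); y=np.array([np.cos(a),np.sin(a),0]); x=np.array([0,0,-1.]); Rt=np.c_[x,y,np.cross(x,y)]
    Rm=s['eef_rot'].T@c['R'].T; pm=s['eef_rot'].T@(-c['R'].T@c['t']-s['ee_pos'])
    Rc=(Rt@Rm).T; t=-Rc@(Rt@pm+p)
    return proj(dict(camera_matrix=c['camera_matrix'],R=Rc,t=t),pts).round()
print(view(np.array([.46,.15,.36]),-1,np.array([[.445,.15,.1605],[.516,.15,.1665],[.445,.278,.12],[.445,.022,.12],[.68,.15,.126]])))
```

```text
cam in tool [-0.1355  0.0017 -0.0676]
[[-0.    -0.266  0.964]
 [ 1.    -0.     0.   ]
 [-0.     0.964  0.266]]
[[302. 174.]
 [368. 174.]
 [300.  53.]
 [306. 262.]
 [500. 165.]]
```

Emit:
step_arm(rot=[[0,0,8],[0,0,16],[0,0,24],[0,0,32],[0,0,40],[0,0,48],[0,0,56],[0,0,64],[0,0,72],[0,0,74]], offset=[[25,40,30],[50,80,60],[80,125,90],[105,170,110],[130,215,110],[150,260,110],[170,305,110],[190,350,110],[210,395,110],[230,440,110]], hand=[0.5,0.5,0.5,0.5,0.5,0.5,0.5,0.5,0.5,0.5], squeeze=30)

```text
t: 2.35
ee_pos: [0.3605, -0.1121, 0.36]
eef_rot: [[0.001, 1.0, -0.018], [-0.001, -0.018, -1.0], [-1.0, 0.001, 0.001]]
wrist_force: [0.3, -1.1, -0.6]
opening: 0.0441
```

Emit:
step_arm(rot=[[0,0,0],[0,0,0],[0,0,0],[0,0,0],[0,0,0],[0,0,0],[0,0,0]], offset=[[20,45,0],[40,90,0],[60,135,0],[80,180,0],[100,225,0],[100,262,0],[100,262,0]], hand=[0.5,0.5,0.5,0.5,0.5,0.5,0.5])

```text
t: 3.05
ee_pos: [0.4603, 0.1533, 0.3596]
eef_rot: [[0.0, 1.0, -0.012], [0.0, -0.012, -1.0], [-1.0, 0.0, -0.0]]
wrist_force: [0.1, 0.4, 0.0]
opening: 0.0439
```

```bash
cat > look.py <<'E'
from h import *
import sys
s=state(); n=sys.argv[1]; im=read_camera("wrist"); c=camera_info("wrist"); cv2.imwrite(f"pics/{n}.png",im)
Z=dict(screen_grip=.1605,handle=.1665,cover=.126,screen=.045,box=0,slot=.012,rack=0,line40=.126+.0643)
for t in sys.argv[2:]:
    for d in spot_point("wrist",t)[:2]:
        print(t,round(d['score'],2),np.round(d['pixel'],1),ray(c,d['pixel'],Z[t]).round(4))
print(s['t'],s['ee_pos'].round(4)); np.savez(f"pics/{n}.npz",**c)
E
python3 look.py w1 screen_grip handle cover screen line40
```

```text
screen_grip 0.6 [315.2 183.2] [0.4577 0.1392 0.1605]
screen_grip 0.41 [351.6 365.5] [ 0.5016 -0.1068  0.1605]
handle 0.6 [376.5 184.6] [0.5241 0.1381 0.1665]
cover 0.85 [493.5 183.9] [0.6741 0.1272 0.126 ]
cover 0.22 [481.6  26.6] [0.6377 0.3003 0.126 ]
screen 0.97 [314.1 166.4] [0.4553 0.1373 0.045 ]
screen 0.62 [478.8  24.5] [0.6725 0.321  0.045 ]
line40 0.71 [478.3  26.1] [0.604  0.2864 0.1903]
3.05 [0.4603 0.1533 0.3596]
```

View pics/w1.png

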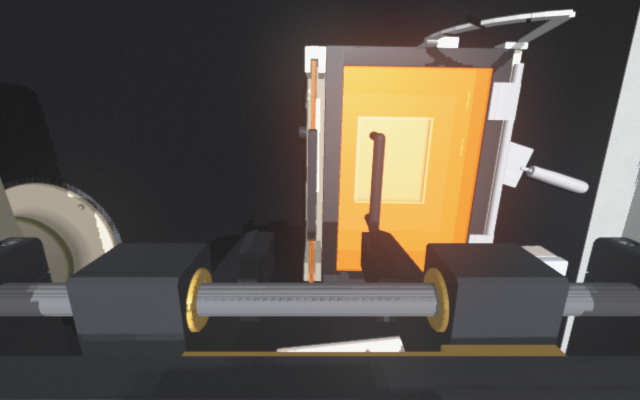

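Run:
```python
from h import *
c=dict(np.load("pics/w1.npz"))
for n,p,z in [("railtop",(312.5,130),.175),("railbot",(312,233),.175),("postTL",(305,47),.12),("postBL",(303.5,280),.12),("hbar1",(380,136),.1725),("hbar2",(375,220),.1725),("screenTop",(314.5,60),.175),("screenBot",(311,282),.175),("hingeT",(513,65),.126),("hingeB",(490,235),.126),("cover corner BL",(340,270),.1285),("cover TL",(343,66),.1285)]:
    print(n,ray(c,p,z).round(4))
a=cv2.imread("pics/w1.png"); cv2.imwrite("pics/w1c.png",cv2.resize(a[30:290,290:540],None,fx=3,fy=2.3,interpolation=cv2.INTER_CUBIC))
```

```text
railtop [0.456  0.1976 0.175 ]
railbot [0.4534 0.0863 0.175 ]
postTL [0.4484 0.284  0.12  ]
postBL [ 0.4394 -0.0042  0.12  ]
hbar1 [0.5247 0.1905 0.1725]
hbar2 [0.5228 0.0997 0.1725]
screenTop [0.459  0.2629 0.175 ]
screenBot [0.4512 0.0257 0.175 ]
hingeT [0.6771 0.2616 0.126 ]
hingeB [0.6787 0.0604 0.126 ]
cover corner BL [0.4879 0.0149 0.1285]
cover TL [0.4898 0.2629 0.1285]
```

View pics/w1c.png

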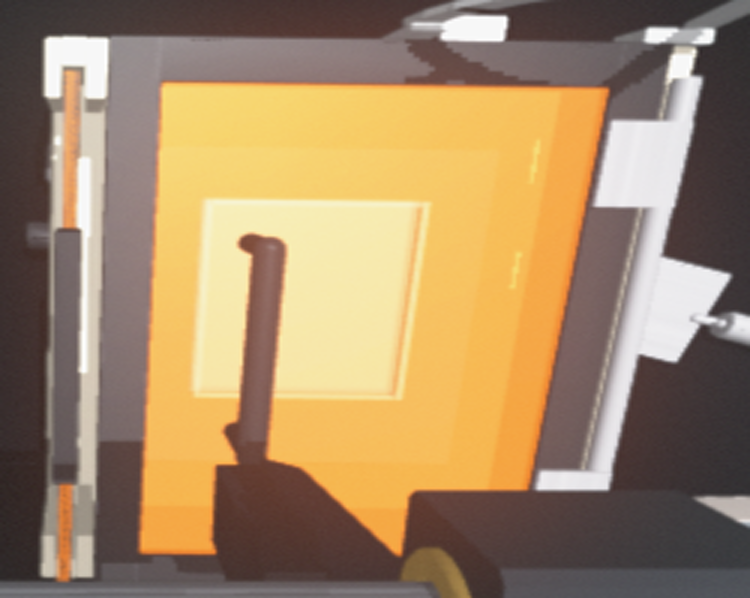

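Emit:
step_arm(rot=[[0,0,-0.6],[0,0,-0.6],[0,0,-0.6],[0,0,-0.6],[0,0,-0.6],[0,0,-0.6]], offset=[[-2,-6,-35],[-5,-12,-75],[-5,-12,-110],[-5,-12,-135],[-5,-12,-150],[-5,-12,-150]], hand=[0.5,0.5,0.5,0.5,0.5,0.5])

```text
t: 3.95
ee_pos: [0.4549, 0.1357, 0.2088]
eef_rot: [[-0.002, 0.999, -0.032], [-0.001, -0.032, -1.0], [-1.0, -0.002, 0.001]]
wrist_force: [0.5, -0.8, 0.9]
opening: 0.0442
```

```bash
python3 look.py w2 screen_grip
```

```text
screen_grip 0.65 [320.1 213.1] [0.4573 0.1397 0.1605]
screen_grip 0.46 [433.2 212.2] [0.5279 0.138  0.1605]
3.95 [0.4549 0.1357 0.2088]
```

View pics/w2.png

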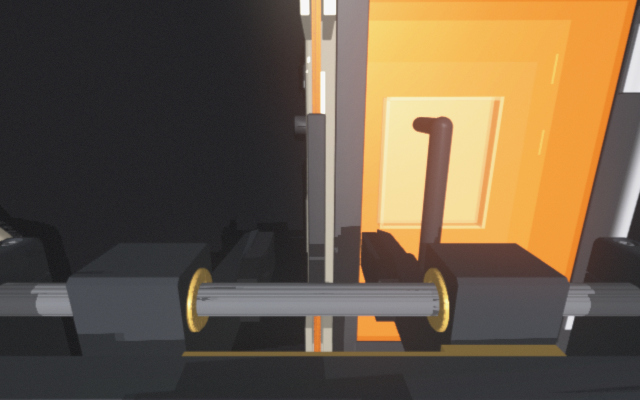

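Run:
```python
from h import *
for i in range(4):
    s=state(); print(s['ee_pos'].round(4),s['joints'].round(2), s['eef_rot'][:,1].round(4), s['wrist_force'].round(2))
    if i<3: read_camera("wrist")
c=dict(np.load("pics/w2.npz"))
for n,p,z in [("railtop",(317,113),.175),("railbot",(316.5,252),.175),("hbar1",(443,122),.1725),("hbar2",(430,245),.1725)]:
    print(n,ray(c,p,z).round(4))
```

```text
[0.4559 0.1361 0.2109] [ 2.350e+00  1.639e+01  8.954e+01 -4.000e-02  7.396e+01  4.140e+00] [ 0.9995 -0.031   0.0019] [-0.6  -0.57  0.36]
[0.4561 0.1363 0.2113] [ 2.370e+00  1.637e+01  8.951e+01 -5.000e-02  7.395e+01  4.140e+00] [ 0.9995 -0.0307  0.003 ] [-0.59 -0.4   0.52]
[0.456  0.1365 0.2113] [ 2.390e+00  1.637e+01  8.951e+01 -4.000e-02  7.394e+01  4.150e+00] [ 0.9995 -0.0305  0.0032] [-0.7   0.44  0.53]
[0.456  0.1365 0.2113] [ 2.400e+00  1.636e+01  8.952e+01 -4.000e-02  7.393e+01  4.150e+00] [ 0.9995 -0.0303  0.0032] [-0.43  0.11  1.03]
railtop [0.4573 0.2004 0.175 ]
railbot [0.4544 0.1201 0.175 ]
hbar1 [0.5252 0.1935 0.1725]
hbar2 [0.5228 0.1214 0.1725]
```

Emit:
step_arm(rot=[[0,0,0],[0,0,0],[0,0,0],[0,0,0],[0,0,0],[0,0,0],[0,0,0]], offset=[[0,2,-15],[-0.5,4,-30],[-0.5,4,-45],[-0.5,4,-55],[-0.5,4,-59],[-0.5,4,-59],[-0.5,4,-59]], hand=[0.5,0.5,0.5,0.5,0.5,0.5,0.5])

```text
t: 4.9
ee_pos: [0.4558, 0.1405, 0.1529]
eef_rot: [[0.004, 1.0, -0.03], [-0.001, -0.03, -1.0], [-1.0, 0.004, 0.0]]
wrist_force: [0.1, 0.3, -0.7]
opening: 0.044
```

```bash
python3 look.py w3 screen_grip; python3 -c "
from h import *
s=state();print(s['ee_pos'],s['eef_rot'][:,1],s['wrist_force'])"
```

```text
screen_grip 0.93 [317.1 264.8] [0.4556 0.139  0.1605]
4.9 [0.4558 0.1405 0.1529]
[0.455796   0.14054747 0.15286555] [ 0.99953245 -0.03024402  0.00449211] [ 0.9441331  -0.18632828  0.26232763]
```

View pics/w3.png

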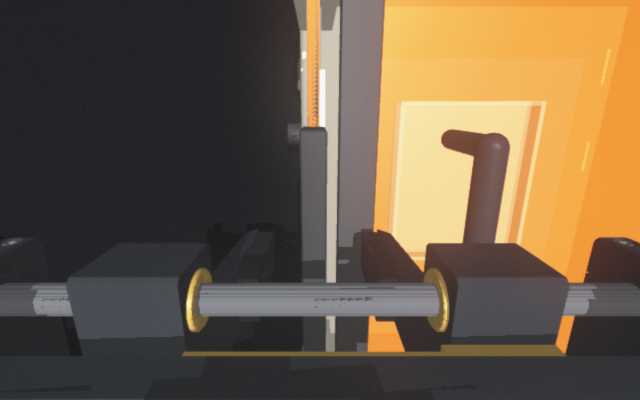

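Emit:
step_arm(rot=[[0,0,0],[0,0,0],[0,0,0],[0,0,0],[0,0,0],[0,0,0]], offset=[[-0.5,0,0],[-0.5,0,0],[-0.5,0,0],[-0.5,0,0],[-0.5,0,0],[-0.5,0,0]], hand=[0.7,0.85,1,1,1,1], squeeze=35)

```text
t: 5.6
ee_pos: [0.4552, 0.1406, 0.1529]
eef_rot: [[0.004, 1.0, -0.03], [-0.001, -0.03, -1.0], [-1.0, 0.004, 0.0]]
wrist_force: [-0.6, 0.2, 0.9]
opening: 0.0094
```

Gripped (opening 9.4 mm). Draw straight up.

Emit:
step_arm(rot=[[0,0,0],[0,0,0],[0,0,0],[0,0,0],[0,0,0],[0,0,0],[0,0,0],[0,0,0],[0,0,0]], offset=[[0,0,8],[0,0,20],[0,0,35],[0,0,50],[0,0,65],[0,0,80],[0,0,95],[0,0,110],[0,0,115]], hand=[1,1,1,1,1,1,1,1,1])

```text
t: 6.5
ee_pos: [0.4555, 0.1406, 0.2695]
eef_rot: [[0.007, 1.0, -0.03], [-0.0, -0.03, -1.0], [-1.0, 0.007, 0.0]]
wrist_force: [-0.1, -0.5, -2.1]
opening: 0.0097
```

```bash
python3 look.py w4 screen_grip
python3 - <<'E'
from h import *
s=state(); print(s['ee_pos'],s['wrist_force'],s['torque'])
im=read_camera("scene"); cv2.imwrite("pics/s4.png",cv2.resize(im[60:270,200:460],None,fx=3,fy=2.8,interpolation=cv2.INTER_CUBIC));
E
```

```text
screen_grip 0.96 [317.7 264.6] [0.4546 0.0773 0.1605]
6.5 [0.4555 0.1406 0.2695]
[0.45529628 0.1405779  0.26835007] [-0.12989347  0.37440963 -2.3435175 ] [-0.06405466 -0.04912931  0.00696119]
```

View pics/s4.png

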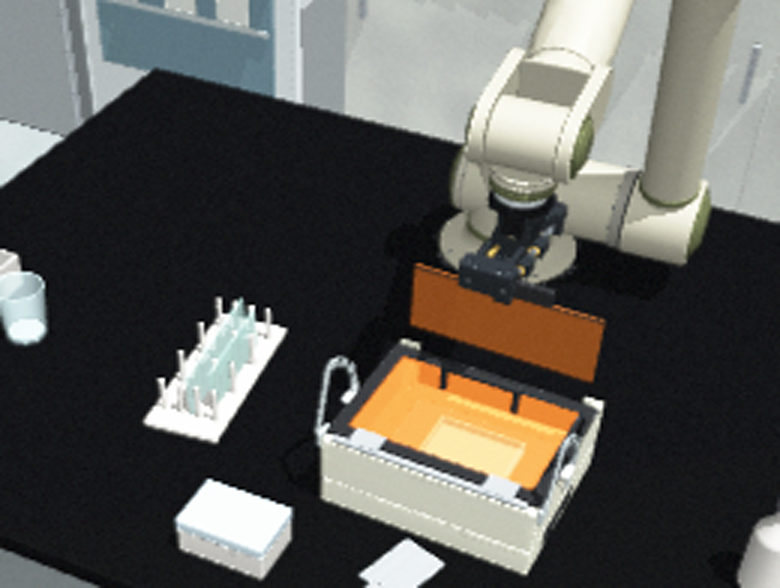

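View pics/w4.png

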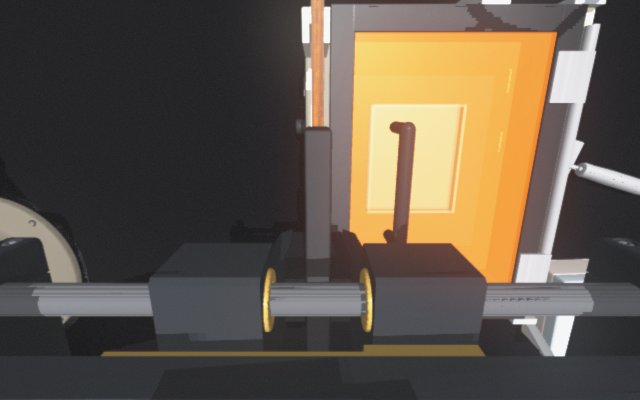

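Emit:
step_arm(rot=[[0,0,-4],[0,0,-12],[0,0,-20],[0,0,-28],[0,0,-36],[0,0,-44],[0,0,-52],[0,0,-60],[0,0,-68],[0,0,-76]], offset=[[-5,-15,30],[-8,-40,55],[-8,-65,60],[-5,-90,60],[0,-115,60],[10,-140,60],[20,-165,60],[30,-190,60],[40,-215,60],[45,-240,60]], hand=[1,1,1,1,1,1,1,1,1,1])

```text
t: 7.65
ee_pos: [0.5004, -0.1005, 0.3265]
eef_rot: [[-0.001, 0.207, -0.978], [-0.003, -0.978, -0.207], [-1.0, 0.003, 0.002]]
wrist_force: [0.5, -0.1, -1.2]
opening: 0.0096
```

Emit:
step_arm(rot=[[0,0,-6],[0,0,-6],[0,0,-6],[0,0,-6]], offset=[[0,0,0],[0,0,0],[0,0,0],[0,0,0]], hand=[1,1,1,1])

```text
t: 8.05
ee_pos: [0.5003, -0.1, 0.3263]
eef_rot: [[-0.002, 0.106, -0.994], [-0.003, -0.994, -0.106], [-1.0, 0.003, 0.002]]
wrist_force: [-0.7, 0.3, -2.2]
opening: 0.0097
```

```bash
python3 look.py w5 slot rack screen_grip; python3 -c "
from h import *
s=state();print(s['ee_pos'],s['eef_rot'],s['wrist_force'],s['joints'])"
```

```text
slot 0.74 [443.6 157.2] [ 0.5202 -0.2848  0.012 ]
rack 0.81 [420.5 156.2] [ 0.5168 -0.2553  0.    ]
screen_grip 0.9 [318.3 265.3] [ 0.4078 -0.1133  0.1605]
8.05 [ 0.5003 -0.1     0.3263]
[ 0.50033418 -0.10020135  0.32655032] [[-0.001571    0.10474615 -0.99449775]
 [-0.00298711 -0.99449503 -0.10474115]
 [-0.9999943   0.00280613  0.00187525]] [-0.28473187  0.32963487 -1.69127673] [-24.54480878  15.1851772   71.54508101  -0.19339198  93.28050532
  59.43172809]
```

View pics/w5.png

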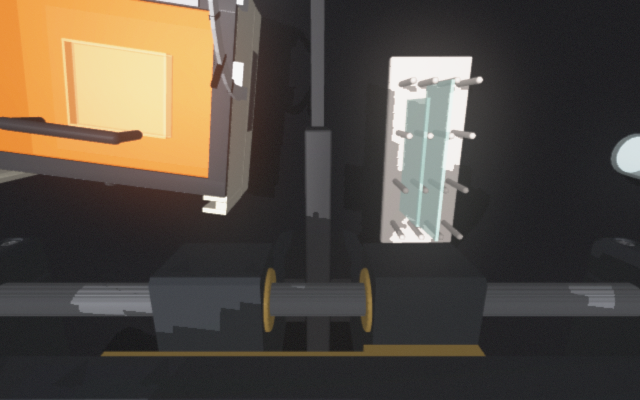

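Run:
```python
import cv2
a=cv2.imread("pics/w5.png"); cv2.imwrite("pics/w5c.png",cv2.resize(a[50:250,365:495],None,fx=4.5,fy=3,interpolation=cv2.INTER_CUBIC))
```

```text
(no output)
```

View pics/w5c.png

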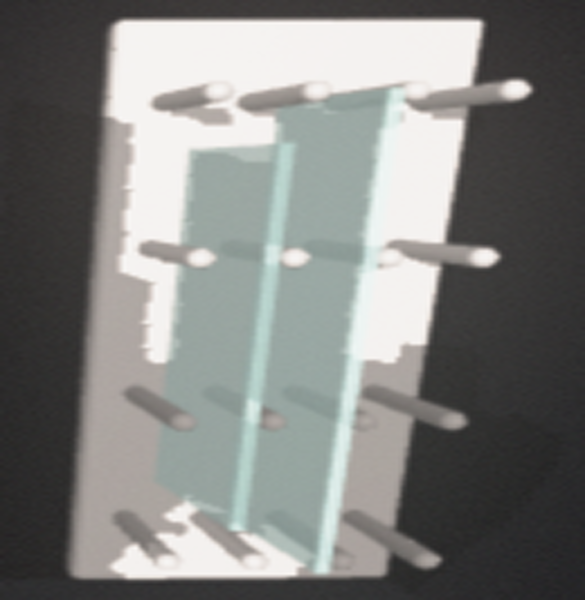

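Run:
```python
from h import *
from scipy.optimize import least_squares
c=dict(np.load("pics/w5.npz"))
P=[(218,90),(315,91),(413,91),(516,89),(202,258),(295,257),(390,257),(485,257),(183,421),(270,420),(361,421),(455,420),(167,560),(252,560),(342,560),(430,560)]
px=np.array([(365+x/4.5,50+y/3) for x,y in P])
ys=np.tile([.039,.013,-.013,-.039],4)
C=[(115,22),(483,22),(70,577),(388,577)]; cp=np.array([(365+x/4.5,50+y/3) for x,y in C])
cl=np.array([[.135,.055,.012],[.135,-.055,.012],[-.135,.055,.012],[-.135,-.055,.012]])
def W(v,L): 
    a=v[2]; R=np.array([[np.cos(a),-np.sin(a),0],[np.sin(a),np.cos(a),0],[0,0,1]]); return L@R.T+[v[0],v[1],0]
def f(v):
    xs=np.repeat([v[3],v[4],-v[4],-v[3]],4); L=np.c_[xs,ys,np.full(16,.072)]
    return np.r_[(proj(c,W(v,L))-px).ravel(),(proj(c,W(v,cl))-cp).ravel()]
r=least_squares(f,[.52,-.256,.1,.1,.033]); print(r.x.round(4),np.degrees(r.x[2]),np.abs(r.fun).max(),r.fun.round(1))
print("slot",W(r.x,np.array([[0,-.026,.012]])))
r2=least_squares(lambda v:f(v)[:32],r.x); print(r2.x.round(4),np.degrees(r2.x[2]),"slot",W(r2.x,np.array([[0,-.026,.012]])))
# rail ends in w3 and in-hand offsets in w5
for n,p,z in [("w3",(314,128),.175),]: print(ray(dict(np.load("pics/w3.npz")),p,z))
print("w5 rail end",ray(c,(317.5,130),.175+.1737))
```

```text
[ 0.5177 -0.2545  0.1131  0.0994  0.0347] 6.480500834018464 1.8542552650328261 [-0.   0.5  0.5 -0.   0.8 -0.2 -0.1  0.3 -0.5  0.2 -0.   0.3 -0.1  0.2
 -0.1  0.  -0.1  0.3  0.7  0.5  0.5 -0.  -0.3  0.2  0.1  0.4  0.5  0.2
 -0.2  0.1 -0.5 -0.1 -0.6 -1.3  0.1 -1.9 -0.2  0.7 -0.6  0.1]
slot [[ 0.5206136  -0.28030158  0.012     ]]
[ 0.5179 -0.2543  0.1134  0.0993  0.0347] 6.494719457814375 slot [[ 0.52082356 -0.28016551  0.012     ]]
[0.45629289 0.20051357 0.175     ]
w5 rail end [ 0.5609278 -0.0953756  0.3487   ]
```

Emit:
step_arm(rot=[[0,0,0.5],[0,0,0.5],[0,0,0.5],[0,0,0.5],[0,0,0.5],[0,0,0.5],[0,0,0.5],[0,0,0.5],[0,0,0.5]], offset=[[3,-25,0],[7,-60,-10],[11,-100,-25],[15,-140,-45],[20,-170,-65],[20,-179,-80],[20,-179,-90],[20,-179,-90],[20,-179,-90]], hand=[1,1,1,1,1,1,1,1,1])

```text
t: 9.15
ee_pos: [0.5206, -0.2783, 0.2375]
eef_rot: [[-0.001, 0.115, -0.993], [-0.004, -0.993, -0.115], [-1.0, 0.003, 0.001]]
wrist_force: [-0.1, -0.2, -2.5]
opening: 0.0095
```

```bash
python3 look.py w6
python3 - <<'E'
from h import *
s=state(); print(s['ee_pos'],s['eef_rot'][:,1],s['eef_rot'][:,0],s['wrist_force'])
im=read_camera("top"); cv2.imwrite("pics/t6.png",cv2.resize(im[170:300,340:480],None,fx=5,fy=4.5,interpolation=cv2.INTER_CUBIC)); 
im=read_camera("scene"); cv2.imwrite("pics/s6.png",cv2.resize(im[100:260,200:360],None,fx=4.5,fy=3.7,interpolation=cv2.INTER_CUBIC));
E
```

```text
9.15 [ 0.5206 -0.2783  0.2375]
[ 0.52072008 -0.27843022  0.23779029] [ 0.11466778 -0.99339521  0.00415427] [-7.88892681e-06 -4.18276628e-03 -9.99991252e-01] [-0.17175468  0.12294406 -2.28781169]
```

View pics/w6.png

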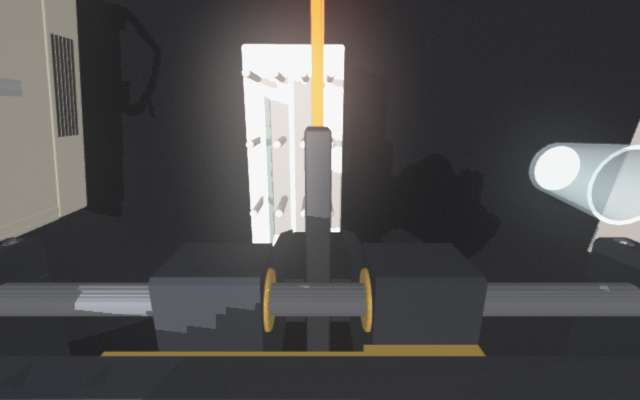

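View pics/s6.png

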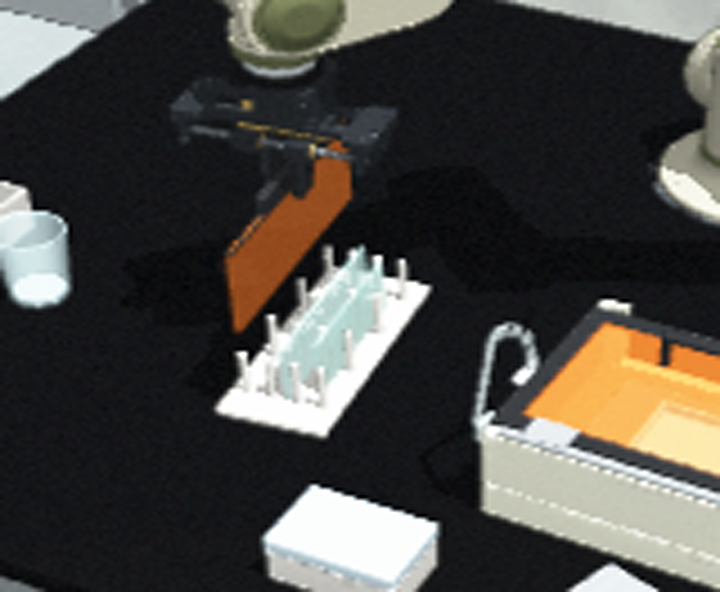

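Emit:
step_arm(rot=[[0,0,0],[0,0,0],[0,0,0],[0,0,0],[0,0,0],[0,0,0]], offset=[[0,0,-10],[0,0,-20],[0,0,-30],[0,0,-38],[0,0,-42],[0,0,-42]], hand=[1,1,1,1,1,1])

```text
t: 9.9
ee_pos: [0.5205, -0.2786, 0.195]
eef_rot: [[-0.001, 0.114, -0.993], [-0.003, -0.993, -0.114], [-1.0, 0.003, 0.001]]
wrist_force: [-0.0, 0.1, -1.2]
opening: 0.0096
```

```bash
python3 look.py w7
python3 - <<'E'
from h import *
s=state(); print(s['ee_pos'],s['eef_rot'][:,1],s['wrist_force'])
a=cv2.imread("pics/w7.png"); cv2.imwrite("pics/w7c.png",cv2.resize(a[0:250,220:400],None,fx=4,fy=2.4,interpolation=cv2.INTER_CUBIC))
E
```

```text
9.9 [ 0.5205 -0.2786  0.195 ]
[ 0.52067653 -0.27866608  0.19554108] [ 0.1143774  -0.99342947  0.00396314] [ 0.21908637  0.74670235 -1.17643243]
```

View pics/w7c.png

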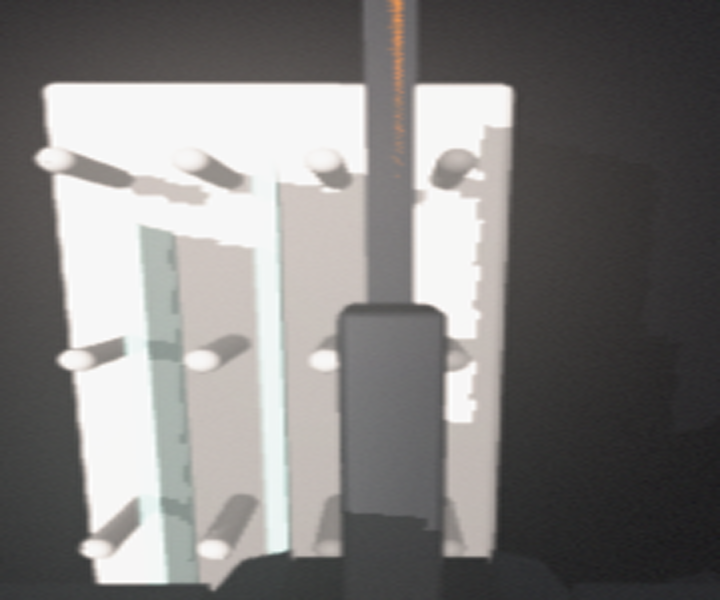

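Emit:
step_arm(rot=[[0,0,0],[0,0,0],[0,0,0],[0,0,0],[0,0,0],[0,0,0],[0,0,0],[0,0,0]], offset=[[0,0,-10],[0,0,-22],[0,0,-34],[0,0,-46],[0,0,-56],[0,0,-63],[0,0,-68],[0,0,-70]], hand=[1,1,1,1,1,1,1,1])

```text
t: 10.75
ee_pos: [0.5207, -0.2787, 0.1251]
eef_rot: [[-0.0, 0.114, -0.993], [-0.004, -0.993, -0.114], [-1.0, 0.004, 0.001]]
wrist_force: [0.1, -0.1, -1.2]
opening: 0.0094
```

Emit:
step_arm(rot=[[0,0,0],[0,0,0],[0,0,0],[0,0,0]], offset=[[0,0,-1],[0,0,-2],[0,0,-3],[0,0,-3]], hand=[1,1,1,1])

```text
t: 11.15
ee_pos: [0.5207, -0.2787, 0.1222]
eef_rot: [[-0.0, 0.114, -0.993], [-0.004, -0.993, -0.114], [-1.0, 0.004, 0.001]]
wrist_force: [-0.2, 0.8, -1.5]
opening: 0.0097
```

Emit:
step_arm(rot=[[0,0,0],[0,0,0],[0,0,0]], offset=[[0,0,-1],[0,0,-2],[0,0,-2]], hand=[1,1,1])

```text
t: 11.45
ee_pos: [0.5206, -0.2787, 0.12]
eef_rot: [[-0.001, 0.114, -0.993], [-0.004, -0.993, -0.114], [-1.0, 0.004, 0.001]]
wrist_force: [-0.1, -0.5, -1.3]
opening: 0.0096
```

Emit:
step_arm(rot=[[0,0,0],[0,0,0],[0,0,0]], offset=[[0,0,-0.5],[0,0,-1],[0,0,-1]], hand=[1,1,1])

```text
t: 11.75
ee_pos: [0.5207, -0.2789, 0.1199]
eef_rot: [[0.0, 0.114, -0.993], [-0.005, -0.993, -0.114], [-1.0, 0.005, 0.0]]
wrist_force: [-2.3, 0.9, 5.1]
opening: 0.009
```

Emit:
step_arm(rot=[[0,0,0],[0,0,0],[0,0,0],[0,0,0],[0,0,0]], offset=[[0,0,0.3],[0,0,0.3],[0,0,0.3],[0,0,0.3],[0,0,0.3]], hand=[0.9,0.8,0.7,0.6,0.5])

```text
t: 12.25
ee_pos: [0.5208, -0.2789, 0.1202]
eef_rot: [[0.0, 0.114, -0.993], [-0.005, -0.993, -0.114], [-1.0, 0.005, 0.0]]
wrist_force: [-0.1, 0.2, -0.0]
opening: 0.0394
```

```bash
python3 look.py w8
python3 - <<'E'
from h import *
s=state(); print(s['ee_pos'],s['wrist_force'],s['opening'])
im=read_camera("scene"); cv2.imwrite("pics/s8.png",cv2.resize(im[100:260,200:360],None,fx=4.5,fy=3.7,interpolation=cv2.INTER_CUBIC));
E
```

```text
12.25 [ 0.5208 -0.2789  0.1202]
[ 0.5207358  -0.27894164  0.12014467] [ 0.00455107 -0.11097219 -0.50216716] 0.043311482332869064
```

View pics/w8.png

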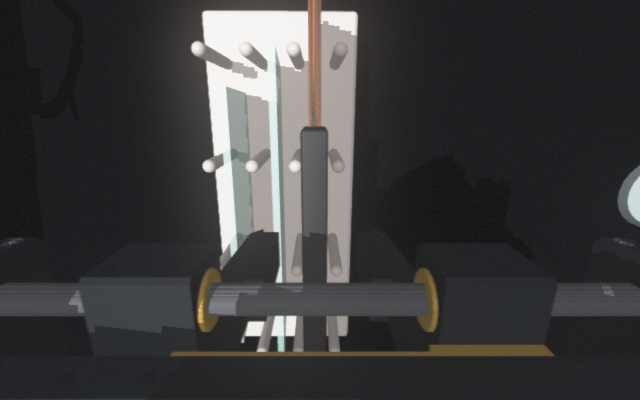

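View pics/s8.png

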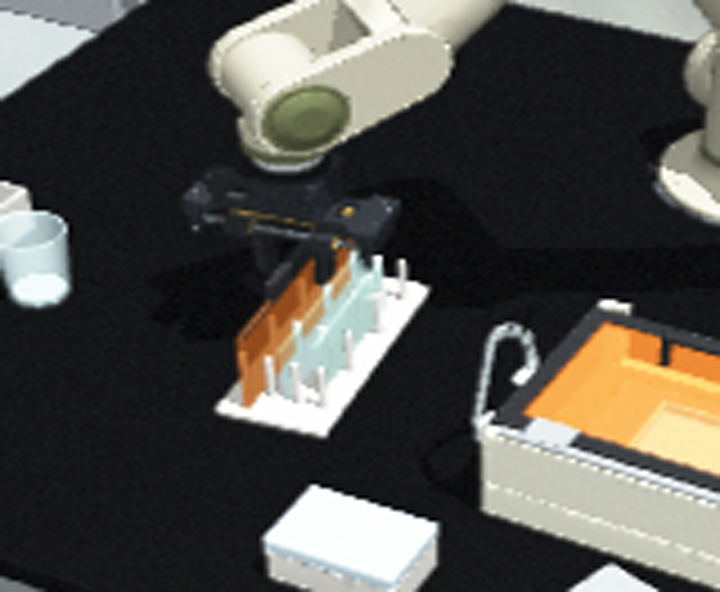

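Emit:
step_arm(rot=[[0,0,0],[0,0,0],[0,0,0],[0,0,6],[0,0,14],[0,0,22],[0,0,30],[0,0,38],[0,0,46],[0,0,54]], offset=[[0,0,15],[0,0,40],[0,0,80],[0,5,120],[0,30,160],[0,65,200],[0,105,210],[0,145,210],[0,185,210],[0,225,210]], hand=[0.5,0.5,0.5,0.5,0.5,0.5,0.5,0.5,0.5,0.5])

```text
t: 13.35
ee_pos: [0.5204, -0.0523, 0.3303]
eef_rot: [[0.004, 0.874, -0.487], [-0.003, -0.487, -0.874], [-1.0, 0.005, 0.0]]
wrist_force: [0.8, -0.0, 0.4]
opening: 0.0439
```

Emit:
step_arm(rot=[[0,0,8],[0,0,16],[0,0,24],[0,0,28],[0,0,28],[0,0,28],[0,0,28],[0,0,28]], offset=[[0,35,0],[0,75,0],[0,115,-5],[0,155,-10],[0,185,-20],[0,195,-30],[0,195,-30],[0,195,-30]], hand=[0.5,0.5,0.5,0.5,0.5,0.5,0.5,0.5])

```text
t: 14.15
ee_pos: [0.5206, 0.1417, 0.3004]
eef_rot: [[0.005, 1.0, -0.02], [-0.001, -0.02, -1.0], [-1.0, 0.005, 0.001]]
wrist_force: [0.4, 0.0, -0.3]
opening: 0.0444
```

```bash
python3 look.py w9 handle cover line40 box
python3 - <<'E'
from h import *
s=state(); print(s['ee_pos'],s['eef_rot'][:,1],s['wrist_force'],s['opening'])
im=read_camera("top"); cv2.imwrite("pics/t9.png",cv2.resize(im[170:300,200:440],None,fx=3.3,fy=3.3,interpolation=cv2.INTER_CUBIC)); 
print(recognise("top","screen")[:2])
E
```

```text
handle 0.57 [321.3 185.1] [0.5249 0.1427 0.1665]
cover 0.85 [474.3 182.1] [0.6819 0.1327 0.126 ]
box 0.76 [350.3 159.4] [0.5686 0.1388 0.    ]
14.15 [0.5206 0.1417 0.3004]
[0.52063516 0.14175698 0.30074553] [ 0.99976392 -0.02088679  0.00598704] [-0.96638779 -0.00372577 -0.75432759] 0.044139542916818854
[]
```

View pics/w9.png

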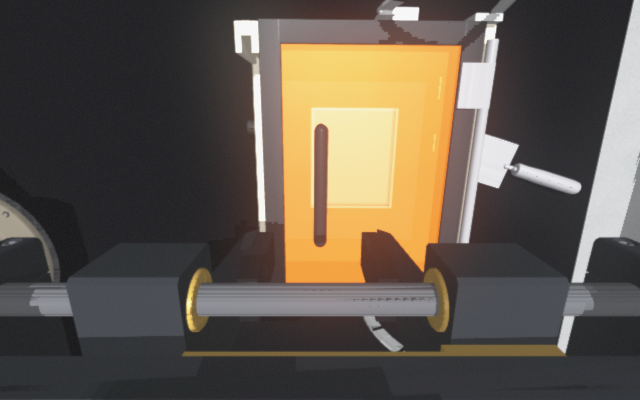

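View pics/t9.png

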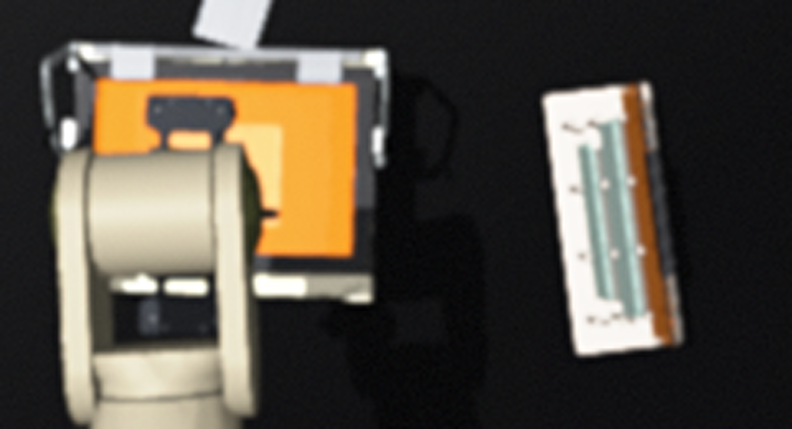

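Run:
```python
from h import *
c=dict(np.load("pics/w9.npz"))
for p in [(321,124),(320,246)]: print(ray(c,p,.1725).round(4))
for n,p,z in [("postTL",(235.5,22),.12),("coverTL",(261,20),.1285),("hingeend?",(497,17),.126)]: print(n,ray(c,p,z).round(4))
s=state(); print(s['ee_pos'])
```

```text
[0.5255 0.196  0.1725]
[0.5226 0.0867 0.1725]
postTL [0.4501 0.2859 0.12  ]
coverTL [0.4747 0.2849 0.1285]
hingeend? [0.685  0.2839 0.126 ]
[0.52055186 0.14208562 0.300579  ]
```

Emit:
step_arm(rot=[[0,0,-0.5],[0,0,-0.5],[0,0,-0.5],[0,0,-0.5],[0,0,-0.5],[0,0,-0.5],[0,0,-0.5],[0,0,-0.5]], offset=[[1,-0.5,-20],[2,-1,-45],[3,-1,-70],[3,-1,-90],[3,-1,-102],[3,-1,-105],[3,-1,-105],[3,-1,-105]], hand=[0.5,0.5,0.5,0.5,0.5,0.5,0.5,0.5])

```text
t: 15.3
ee_pos: [0.5239, 0.141, 0.1964]
eef_rot: [[0.007, 1.0, -0.029], [-0.0, -0.029, -1.0], [-1.0, 0.007, 0.0]]
wrist_force: [0.1, 0.4, 0.9]
opening: 0.044
```

```bash
python3 look.py w10 handle; python3 -c "
from h import *
s=state();print(s['ee_pos'],s['eef_rot'][:,1],s['wrist_force'])"
```

```text
handle 0.95 [317.6 229.8] [0.5242 0.1415 0.1665]
15.3 [0.5239 0.141  0.1964]
[0.52382963 0.14107865 0.19639113] [ 0.99954972 -0.02913342  0.00718359] [ 0.05119385 -0.12644387 -0.13469211]
```

View pics/w10.png

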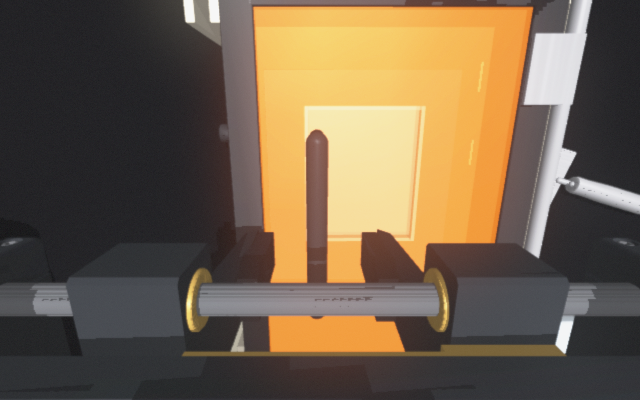

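Emit:
step_arm(rot=[[0,0,0],[0,0,0],[0,0,0],[0,0,0],[0,0,0],[0,0,0]], offset=[[0,0,-10],[0,0,-20],[0,0,-30],[0,0,-35],[0,0,-36.5],[0,0,-36.5]], hand=[0.5,0.5,0.5,0.5,0.5,0.5])

```text
t: 16.0
ee_pos: [0.5239, 0.1411, 0.1597]
eef_rot: [[0.007, 1.0, -0.029], [-0.0, -0.029, -1.0], [-1.0, 0.007, 0.0]]
wrist_force: [-0.1, -0.3, 0.1]
opening: 0.0439
```

Emit:
step_arm(rot=[[0,0,0],[0,0,0],[0,0,0],[0,0,0],[0,0,0],[0,0,0]], offset=[[0,0,0],[0,0,0],[0,0,0],[0,0,0],[0,0,0],[0,0,0]], hand=[0.65,0.8,1,1,1,1], squeeze=45)

```text
t: 16.6
ee_pos: [0.5238, 0.1411, 0.1597]
eef_rot: [[0.007, 1.0, -0.029], [-0.0, -0.029, -1.0], [-1.0, 0.007, 0.0]]
wrist_force: [-1.1, -0.7, 0.6]
opening: 0.0099
```

```bash
python3 look.py w11 handle; python3 -c "
from h import *
s=state();print(s['ee_pos'],s['eef_rot'][:,1],s['wrist_force'],s['opening'])"
```

```text
handle 0.79 [317.8 260.3] [0.5239 0.1414 0.1665]
16.6 [0.5238 0.1411 0.1597]
[0.52375953 0.14108864 0.15970113] [ 0.99955514 -0.02907289  0.0066555 ] [-0.78277481 -0.28769846 -0.17351594] 0.009967976076307849
```

View pics/w11.png

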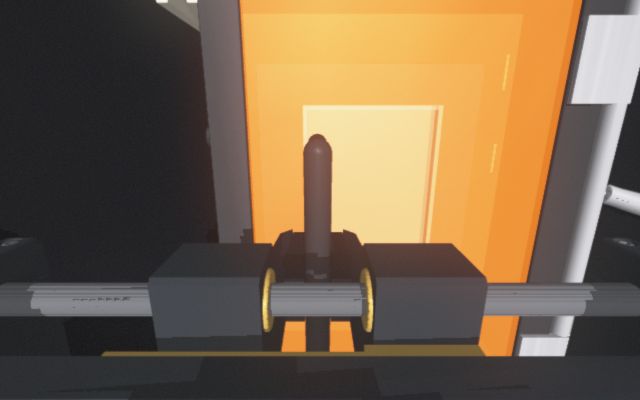

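Emit:
step_arm(rot=[[0,0,0],[0,0,0],[0,0,0],[0,0,0],[0,0,0],[0,0,0]], offset=[[0.5,0,2.5],[1.3,0,5.3],[2.3,-0.1,8],[3.2,-0.1,11],[4.1,-0.1,13.4],[4.1,-0.1,13.4]], hand=[1,1,1,1,1,1])

```text
t: 17.3
ee_pos: [0.5278, 0.141, 0.1732]
eef_rot: [[0.006, 1.0, -0.029], [-0.0, -0.029, -1.0], [-1.0, 0.006, 0.0]]
wrist_force: [1.9, 0.2, -10.0]
opening: 0.0099
```

```bash
python3 look.py w12 handle; python3 -c "
from h import *
s=state();print(s['ee_pos'],s['eef_rot'][:,1],s['wrist_force'],s['opening'])"
```

```text
handle 0.86 [315.1 261.4] [0.5264 0.1338 0.1665]
17.3 [0.5278 0.141  0.1732]
[0.52775871 0.14097289 0.17301148] [ 0.99955824 -0.0290266   0.00638571] [ 1.22318751  0.19359043 -9.33340679] 0.009814410789997743
```

View pics/w12.png

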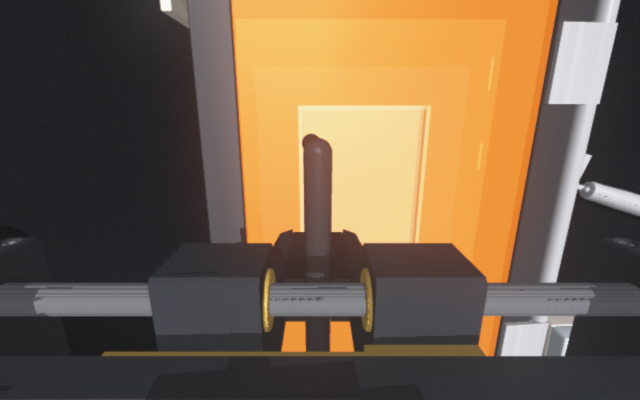

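Emit:
step_arm(rot=[[0,0,0],[0,0,0],[0,0,0],[0,0,0],[0,0,0],[0,0,0],[0,0,0],[0,0,0],[0,0,0],[0,0,0]], offset=[[2.5,-0.1,6.5],[5.3,-0.2,12.9],[8.4,-0.3,19.2],[11.7,-0.4,25.3],[15.3,-0.5,31.3],[19.1,-0.6,37.2],[23.2,-0.7,42.8],[27.5,-0.8,48.3],[30,-0.9,51],[30,-0.9,51]], hand=[1,1,1,1,1,1,1,1,1,1], squeeze=55)

```text
t: 18.4
ee_pos: [0.5581, 0.14, 0.2236]
eef_rot: [[0.005, 1.0, -0.029], [-0.0, -0.029, -1.0], [-1.0, 0.005, 0.0]]
wrist_force: [5.7, 0.0, -17.8]
opening: 0.01
```

```bash
python3 -c "
from h import *
s=state();print(s['ee_pos'],s['eef_rot'][:,1],s['wrist_force'],s['torque'],s['opening'])
im=read_camera('scene'); cv2.imwrite('pics/s13.png',cv2.resize(im[120:270,280:430],None,fx=5,fy=3.9,interpolation=cv2.INTER_CUBIC))"
```

```text
[0.55810844 0.13998692 0.22360939] [ 0.99955901 -0.02919591  0.00541994] [ 5.72914398e+00  1.20803862e-02 -1.77627953e+01] [ 0.03763008 -0.56234232  0.02097601] 0.010004292326752925
```

View pics/s13.png

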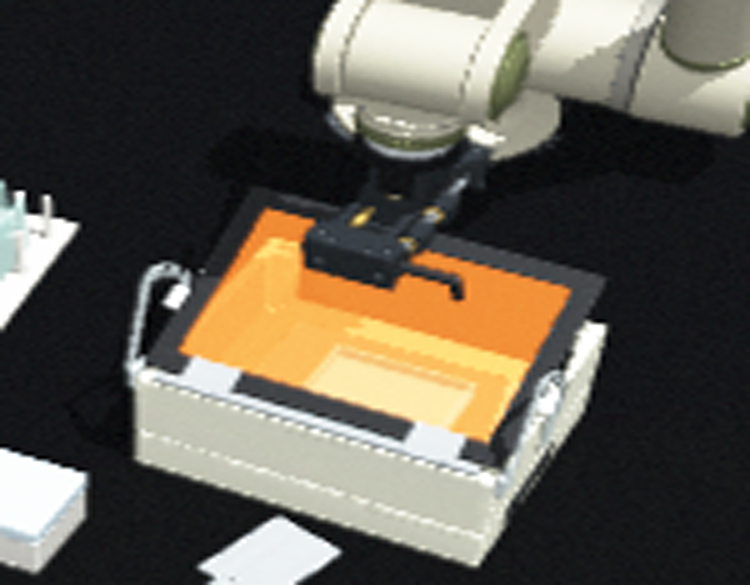

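Emit:
step_arm(rot=[[0,0,0],[0,0,0],[0,0,0],[0,0,0],[0,0,0],[0,0,0],[0,0,0],[0,0,0]], offset=[[3.6,-0.1,3.6],[7.5,-0.2,7.4],[11.4,-0.3,11.2],[14.6,-0.4,14],[17.7,-0.5,16.8],[21,-0.6,19.5],[24.2,-0.7,22],[24.2,-0.7,22]], hand=[1,1,1,1,1,1,1,1])

```text
t: 19.25
ee_pos: [0.5827, 0.1393, 0.2452]
eef_rot: [[0.006, 1.0, -0.029], [-0.0, -0.029, -1.0], [-1.0, 0.006, 0.0]]
wrist_force: [3.1, 0.2, -20.4]
opening: 0.0093
```

```bash
python3 look.py w14 line40 cover handle; python3 -c "
from h import *
s=state();print(s['ee_pos'],s['eef_rot'][:,1],s['wrist_force'],s['torque'],s['opening'])
im=read_camera('scene'); cv2.imwrite('pics/s14raw.png',im); cv2.imwrite('pics/s14.png',cv2.resize(im[170:270,290:410],None,fx=6,fy=6,interpolation=cv2.INTER_CUBIC))"
```

```text
cover 0.76 [429.3 193.7] [0.6778 0.1339 0.126 ]
handle 0.97 [317.9 264.5] [0.5819 0.0921 0.1665]
19.25 [0.5827 0.1393 0.2452]
[0.5823414  0.13926355 0.24497629] [ 0.99955963 -0.02920127  0.00527584] [  4.49036959   0.16063136 -23.73718034] [ 0.03968602 -0.45819208  0.01563273] 0.009512543461023839
```

View pics/s14.png

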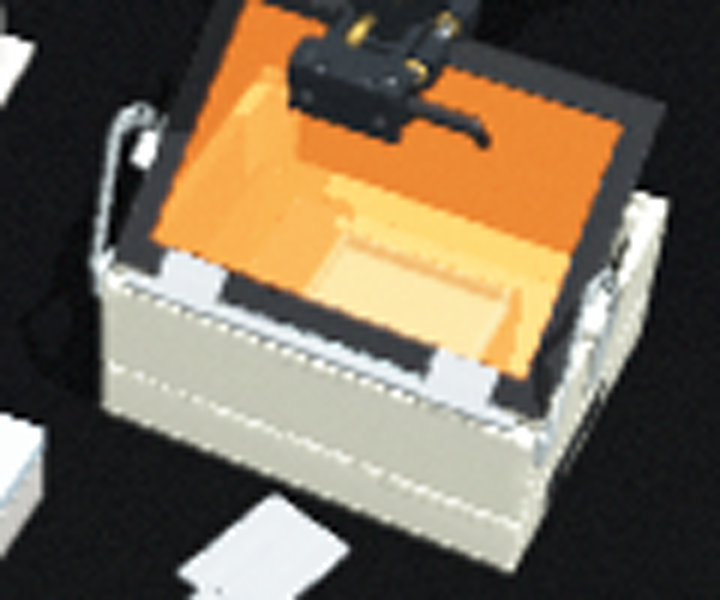

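View pics/w14.png

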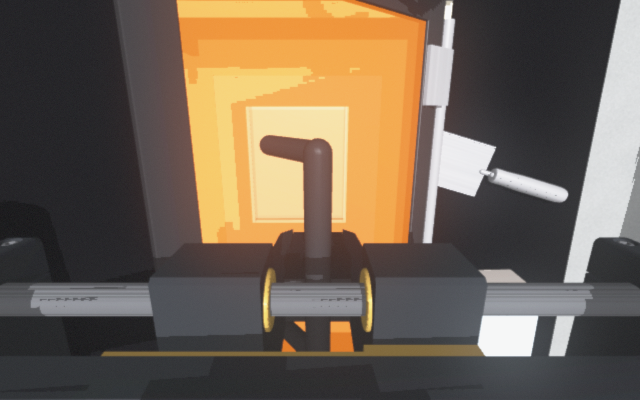

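Emit:
step_arm(rot=[[0,0,0],[0,0,0],[0,0,0]], offset=[[0.5,0,-0.7],[1,0,-1.4],[1,0,-1.4]], hand=[1,1,1])

```text
t: 19.8
ee_pos: [0.5825, 0.1393, 0.2449]
eef_rot: [[0.005, 1.0, -0.029], [-0.001, -0.029, -1.0], [-1.0, 0.005, 0.001]]
wrist_force: [-5.6, -0.7, -9.8]
opening: 0.0098
```

```bash
python3 -c "
from h import *
s=state();print(s['ee_pos'],s['eef_rot'][:,0],s['wrist_force'],s['torque'],s['opening'])"
```

```text
[0.58250952 0.13927478 0.24491793] [ 4.89484435e-03 -7.64362221e-04 -9.99987728e-01] [-5.60032557 -0.71337167 -9.75869427] [-0.15923791  1.15375159  0.01535644] 0.00975917192279746
```

Emit:
step_arm(rot=[[0,0,0],[0,0,0],[0,0,0],[0,0,0],[0,0,0],[0,0,0]], offset=[[1,0,0.8],[2,0,1.6],[3.2,-0.1,2.4],[4.2,-0.1,3.1],[4.2,-0.1,3.1],[4.2,-0.1,3.1]], hand=[1,1,1,1,1,1])

```text
t: 20.4
ee_pos: [0.5868, 0.1392, 0.248]
eef_rot: [[0.005, 1.0, -0.029], [-0.001, -0.029, -1.0], [-1.0, 0.005, 0.001]]
wrist_force: [0.2, -0.3, -18.6]
opening: 0.0094
```

```bash
python3 -c "
from h import *
s=state();print(s['ee_pos'],s['eef_rot'][:,0],s['wrist_force'],s['torque'],s['opening'])
im=read_camera('scene'); cv2.imwrite('pics/s15raw.png',im); 
print(state()['wrist_force'],state()['ee_pos'])
c=camera_info('scene')
for n in ['line40','cover','handle']: print(n,spot_point('scene',n)[:2])
im=read_camera('top'); cv2.imwrite('pics/t15raw.png',im)
for n in ['line40','cover','handle']: print(n,spot_point('top',n)[:2])
"
```

```text
[0.58682701 0.13915121 0.24800767] [ 5.15259999e-03 -8.34335987e-04 -9.99986377e-01] [  0.23339139  -0.33471785 -18.645858  ] [-0.07345416  0.30683942  0.07110011] 0.00940180541124353
[ 3.72609426e-01  4.09676560e-03 -1.82460673e+01] [0.58681976 0.13912759 0.24802017]
line40 [{'pixel': [392.8, 216.4], 'score': 0.67}]
cover [{'pixel': [341.2, 227.9], 'score': 0.76}]
handle [{'pixel': [353.5, 184.9], 'score': 0.67}]
line40 [{'pixel': [215.4, 203.4], 'score': 0.91}]
cover [{'pixel': [265.7, 183.7], 'score': 0.64}]
handle [{'pixel': [387.9, 233.9], 'score': 0.51}]
```

```bash
python3 -c "
import cv2,numpy as np
a=cv2.imread('pics/s15raw.png')
A=cv2.resize(a[180:230,300:335],None,fx=10,fy=10,interpolation=cv2.INTER_CUBIC)
B=cv2.resize(a[200:250,370:410],None,fx=10,fy=10,interpolation=cv2.INTER_CUBIC)
cv2.imwrite('pics/s15q.png',np.hstack([A,B]))
a=cv2.imread('pics/t15raw.png')
A=cv2.resize(a[175:225,205:240],None,fx=10,fy=10,interpolation=cv2.INTER_CUBIC)
B=cv2.resize(a[175:225,295:330],None,fx=10,fy=10,interpolation=cv2.INTER_CUBIC)
cv2.imwrite('pics/t15q.png',np.hstack([A,B]))
a=cv2.imread('pics/s15raw.png')
cv2.imwrite('pics/s15.png',cv2.resize(a[150:260,290:420],None,fx=6,fy=5.4,interpolation=cv2.INTER_CUBIC))
"
```

```text
(no output)
```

View pics/s15q.png

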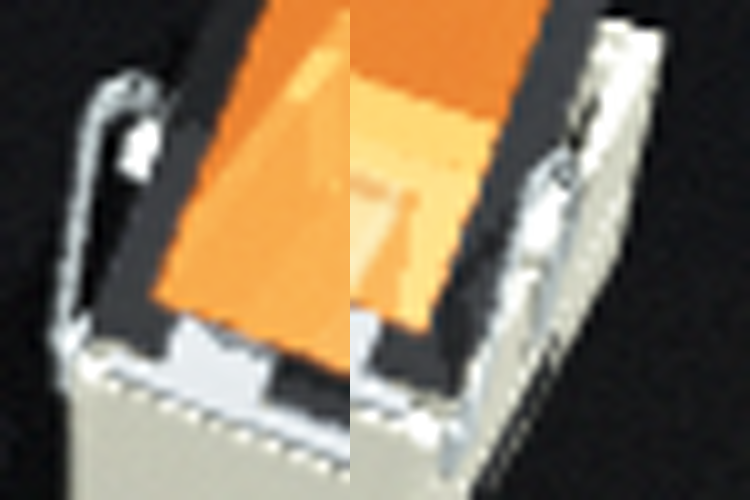

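View pics/t15q.png

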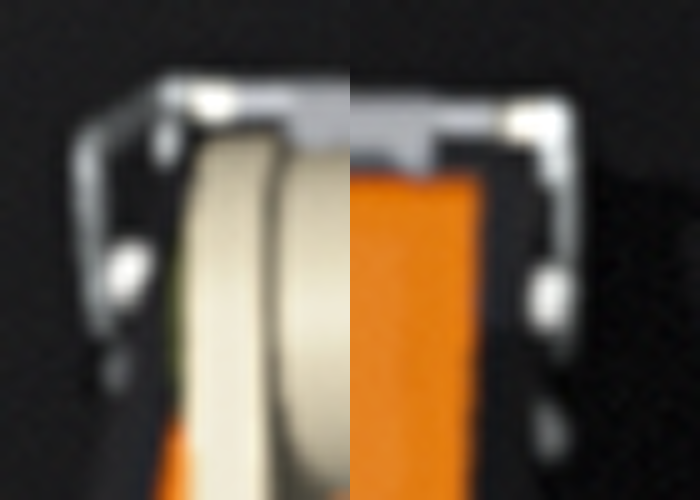

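View pics/s15.png

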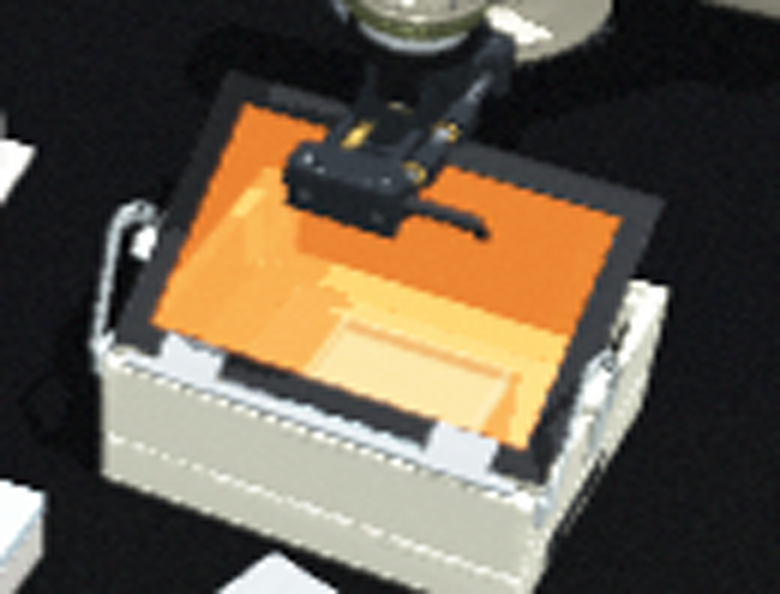

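```bash
cat > ov.py <<'E'
from h import *
bx,by,yaw=.5638,.1400,np.radians(-1.67)
def B(p):
    p=np.atleast_2d(p); R=np.array([[np.cos(yaw),-np.sin(yaw),0],[np.sin(yaw),np.cos(yaw),0],[0,0,1]]); return p@R.T+[bx,by,0]
def arc(th,r,y):
    a=np.radians(th); return [.115-r*np.cos(a),y,.126+r*np.sin(a)]
def cov(x,y,z,th):
    a=np.radians(th); return [.115+x*np.cos(a)+z*np.sin(a),y,.126-x*np.sin(a)+z*np.cos(a)]
E
python3 - <<'E'
from ov import *
for cam in ("top","scene"):
    c=camera_info(cam)
    for s in (1,-1):
        print(cam,"side",s,{th:proj(c,B(arc(th,.1,s*.153)))[0].round(1).tolist() for th in (0,20,40,60,90)}, "40 ends",[proj(c,B(arc(40,r,s*.153)))[0].round(1).tolist() for r in (.083,.117)])
    print("corners front th=38,40,42",[[proj(c,B(cov(-.204,s*.145,.0025,th)))[0].round(1).tolist() for s in (1,-1)] for th in (0,38,40,42)])
    print("box back top",[proj(c,B([.12,s*.145,.12]))[0].round(1).tolist() for s in (1,-1)],"bot",[proj(c,B([.12,s*.145,0]))[0].round(1).tolist() for s in (1,-1)],"front",[proj(c,B([-.12,s*.145,.12]))[0].round(1).tolist() for s in (1,-1)])
E
```

```text
top side 1 {0: [219.7, 215.0], 20: [217.5, 212.5], 40: [215.6, 206.2], 60: [214.3, 196.8], 90: [214.0, 179.6]} 40 ends [[216.6, 202.2], [214.6, 210.2]]
top side -1 {0: [315.9, 217.3], 20: [316.0, 214.8], 40: [316.2, 208.6], 60: [316.4, 199.2], 90: [316.8, 182.1]} 40 ends [[316.3, 204.6], [316.1, 212.6]]
corners front th=38,40,42 [[[220.8, 247.9], [312.6, 250.0]], [[212.4, 233.2], [312.9, 235.5]], [[212.1, 231.6], [312.9, 233.9]], [[211.7, 229.9], [313.0, 232.2]]]
box back top [[223.9, 182.5], [314.1, 184.7]] bot [[230.8, 186.9], [314.1, 188.9]] front [[221.0, 257.7], [312.4, 259.8]]
scene side 1 {0: [391.0, 225.0], 20: [391.7, 219.6], 40: [391.2, 216.7], 60: [389.4, 216.9], 90: [384.8, 223.4]} 40 ends [[389.5, 221.2], [392.8, 212.3]]
scene side -1 {0: [317.1, 198.3], 20: [316.6, 192.7], 40: [314.7, 189.5], 60: [311.5, 189.2], 90: [305.2, 194.5]} 40 ends [[313.1, 193.7], [316.3, 185.3]]
corners front th=38,40,42 [[[398.4, 206.7], [330.5, 183.2]], [[399.4, 189.1], [326.8, 165.0]], [[399.2, 188.7], [326.3, 164.6]], [[399.0, 188.4], [325.8, 164.1]]]
box back top [[378.4, 244.3], [306.3, 216.8]] bot [[374.7, 265.6], [306.1, 238.3]] front [[400.7, 203.4], [333.7, 180.4]]
```

```bash
python3 -c "
from ov import *
a=cv2.imread('pics/top0.png'); b=cv2.imread('pics/t15raw.png')
f=lambda a,x:cv2.resize(a[175:225,x:x+30],None,fx=12,fy=12,interpolation=cv2.INTER_CUBIC)
r=np.hstack([f(a,208),f(b,208),f(a,300),f(b,300)]); r=cv2.resize(r,None,fx=.55,fy=.95); r=cv2.convertScaleAbs(r,alpha=1.3,beta=20); cv2.imwrite('pics/cmp.png',r)
for n in ('w1','w9'):
    c=dict(np.load(f'pics/{n}.npz'))
    print(n,'lines',{th:[proj(c,B(arc(th,r,.153)))[0].round(0).tolist() for r in (.083,.1,.117)] for th in (0,20,40,60)})
    a=cv2.imread(f'pics/{n}.png')
    x0=360 if n=='w9' else 410
    cv2.imwrite(f'pics/{n}q.png',cv2.resize(a[0:75,x0:x0+170],None,fx=4.5,fy=4.5,interpolation=cv2.INTER_CUBIC))
"
```

```text
w1 lines {0: [[446.0, 36.0], [430.0, 35.0], [414.0, 35.0]], 20: [[462.0, 29.0], [448.0, 28.0], [434.0, 26.0]], 40: [[490.0, 23.0], [482.0, 19.0], [473.0, 15.0]], 60: [[528.0, 17.0], [529.0, 12.0], [530.0, 6.0]]}
w9 lines {0: [[403.0, 9.0], [383.0, 9.0], [364.0, 8.0]], 20: [[418.0, -2.0], [400.0, -5.0], [381.0, -8.0]], 40: [[449.0, -14.0], [437.0, -20.0], [423.0, -27.0]], 60: [[494.0, -24.0], [493.0, -34.0], [493.0, -45.0]]}
```

View pics/cmp.png

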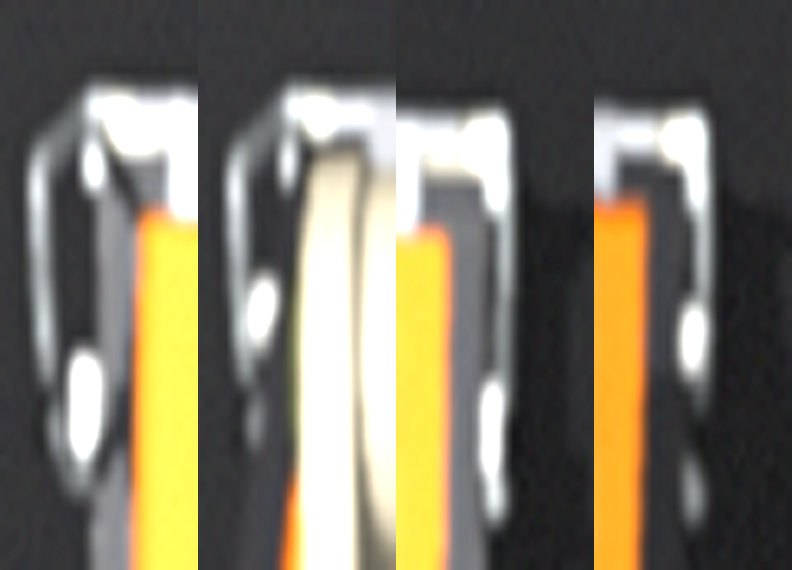

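View pics/w1q.png

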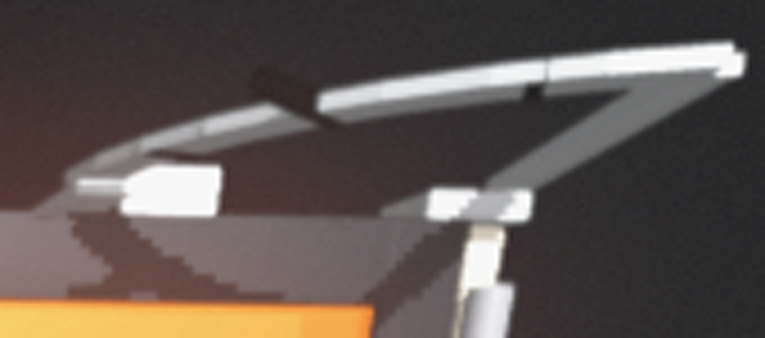

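Run:
```python
from ov import *
c=camera_info("top")
for s in (1,-1):
  for r in (.07,.075,.08,.085):
    p0=proj(c,B(arc(0,r,s*.149)))[0]
    print(s,r,p0.round(1),{th:(proj(c,B(arc(th,r,s*.149)))[0]-p0).round(1).tolist() for th in (34,37,40,43,46)})
c=dict(np.load('pics/w1.npz'))
print(proj(c,B([[-.12,.145,.12],[.115,.145,.126],[.115,-.1,.126],[-.04,.05,.1665]])).round(1))
# cover front corners in top:
```

```text
1 0.07 [221.4 205.6] {34: [-2.4, -4.8], 37: [-2.6, -5.6], 40: [-2.8, -6.4], 43: [-2.9, -7.2], 46: [-3.1, -8.1]}
1 0.075 [221.3 207.2] {34: [-2.6, -5.1], 37: [-2.8, -5.9], 40: [-3.0, -6.8], 43: [-3.2, -7.7], 46: [-3.3, -8.7]}
1 0.08 [221.2 208.8] {34: [-2.8, -5.4], 37: [-3.0, -6.3], 40: [-3.2, -7.2], 43: [-3.4, -8.2], 46: [-3.6, -9.2]}
1 0.085 [221.2 210.3] {34: [-3.0, -5.7], 37: [-3.2, -6.6], 40: [-3.4, -7.6], 43: [-3.6, -8.7], 46: [-3.8, -9.8]}
-1 0.07 [314.8 207.8] {34: [0.1, -4.7], 37: [0.2, -5.5], 40: [0.2, -6.3], 43: [0.2, -7.2], 46: [0.2, -8.1]}
-1 0.075 [314.8 209.4] {34: [0.1, -5.0], 37: [0.2, -5.8], 40: [0.2, -6.7], 43: [0.2, -7.6], 46: [0.2, -8.6]}
-1 0.08 [314.8 211. ] {34: [0.2, -5.3], 37: [0.2, -6.2], 40: [0.2, -7.1], 43: [0.2, -8.1], 46: [0.3, -9.1]}
-1 0.085 [314.7 212.5] {34: [0.2, -5.6], 37: [0.2, -6.5], 40: [0.2, -7.5], 43: [0.2, -8.6], 46: [0.3, -9.7]}
[[304.6  42.6]
 [521.2  45.1]
 [485.3 252. ]
 [379.5 134.9]]
```

```bash
python3 -c "
import cv2,numpy as np
a=cv2.imread('pics/top0.png'); b=cv2.imread('pics/t15raw.png')
f=lambda a:cv2.convertScaleAbs(cv2.resize(a[215:265,290:325],None,fx=11,fy=11,interpolation=cv2.INTER_CUBIC),alpha=2,beta=20)
cv2.imwrite('pics/cmp2.png',np.hstack([f(a),f(b)]))
"
```

```text
(no output)
```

View pics/cmp2.png

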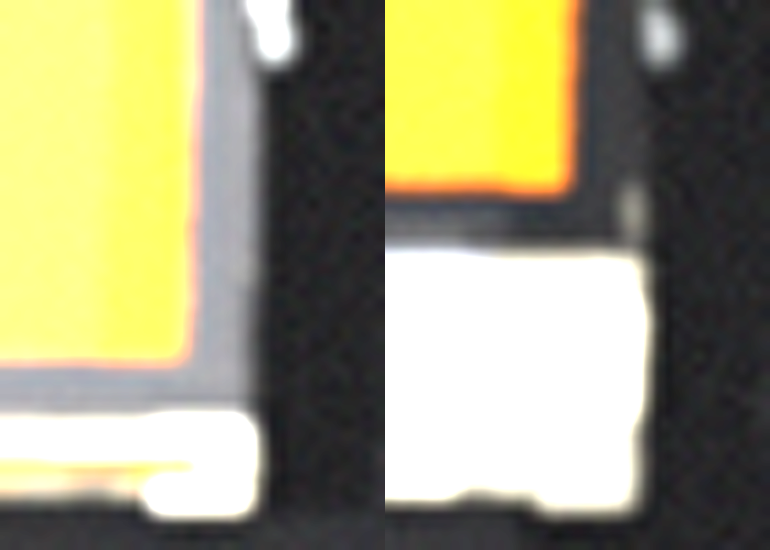

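Emit:
step_arm(rot=[[0,0,0],[0,0,0],[0,0,0],[0,0,0],[0,0,0],[0,0,0],[0,0,0],[0,0,0]], offset=[[0.4,0,-0.2],[0.4,0,-0.2],[0.4,0,-0.2],[0.4,0,-0.2],[0.4,0,-0.2],[0.4,0,-0.2],[0.4,0,-0.2],[0.4,0,-0.2]], hand=[1,1,1,1,1,1,1,1])

```text
t: 21.6
ee_pos: [0.587, 0.1391, 0.2481]
eef_rot: [[0.005, 1.0, -0.029], [-0.001, -0.029, -1.0], [-1.0, 0.005, 0.001]]
wrist_force: [-4.7, -1.4, -12.0]
opening: 0.0094
```

```bash
python3 -c "
from ov import *
import math
def p():
    s=state();e=s['ee_pos'];a=math.degrees(math.atan2(.0405+e[2]-.1597,.155-(e[0]-.5238)))-14.64
    print(round(s['t'],2),e.round(4),s['wrist_force'].round(1),s['opening'].round(4),round(a,2))
p()
im=read_camera('top'); cv2.imwrite('pics/t16raw.png',im)
for i in range(6): read_camera('wrist')
p()
im=read_camera('wrist'); cv2.imwrite('pics/w16.png',im); np.savez('pics/w16.npz',**camera_info('wrist'))
im=read_camera('scene'); cv2.imwrite('pics/s16.png',im)
p()
"
```

```text
Traceback (most recent call last):
AttributeError: 'float' object has no attribute 'round'
```

```bash
python3 -c "
from ov import *
import math
def p():
    s=state();e=s['ee_pos'];a=math.degrees(math.atan2(.0405+e[2]-.1597,.155-(e[0]-.5238)))-14.64
    print(round(s['t'],2),e.round(4),s['wrist_force'].round(1),s['opening'],round(a,2))
p()
im=read_camera('top'); cv2.imwrite('pics/t16raw.png',im)
for i in range(6): read_camera('wrist')
p()
im=read_camera('wrist'); cv2.imwrite('pics/w16.png',im); np.savez('pics/w16.npz',**camera_info('wrist'))
im=read_camera('scene'); cv2.imwrite('pics/s16.png',im)
p()
"
```

```text
21.6 [0.587  0.1391 0.2481] [ -4.7  -1.4 -12. ] 0.009352998732618046 39.91
21.95 [0.587  0.1392 0.2481] [ -5.1  -0.7 -11.3] 0.00962653004221814 39.9
22.05 [0.587  0.1392 0.2481] [ -5.3  -1.3 -11. ] 0.00964330084623211 39.9
```

View pics/w16.png

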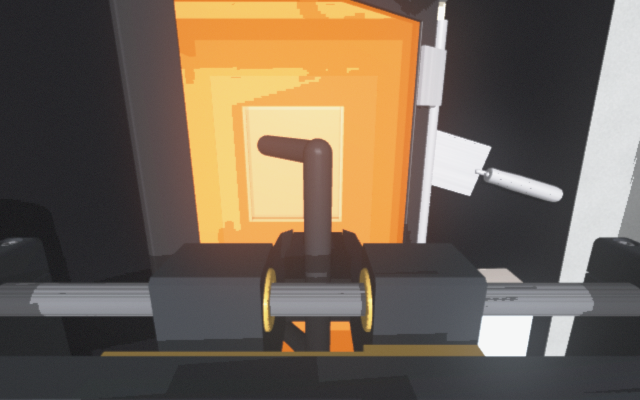

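View pics/s16.png

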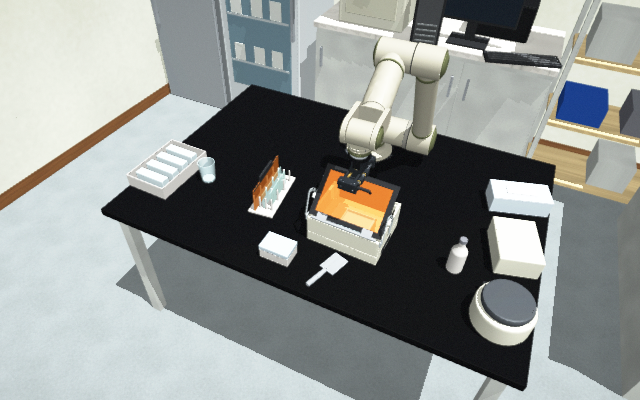

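Run:
```python
from ov import *
c=dict(np.load('pics/w16.npz'))
for th in (36,38,40,42,44):
    print(th,proj(c,B([cov(-.155,.050,z,th) for z in (.0405,.0025)])).round(1).tolist())
a=cv2.imread('pics/w16.png'); cv2.imwrite('pics/w16c.png',cv2.resize(a[110:200,230:360],None,fx=6,fy=6,interpolation=cv2.INTER_CUBIC))
```

```text
36 [[294.5, 148.7], [255.5, 141.5]]
38 [[304.5, 149.7], [260.5, 142.3]]
40 [[315.3, 150.7], [266.1, 143.2]]
42 [[326.9, 151.7], [272.3, 144.0]]
44 [[339.4, 152.7], [279.1, 144.9]]
```

View pics/w16c.png

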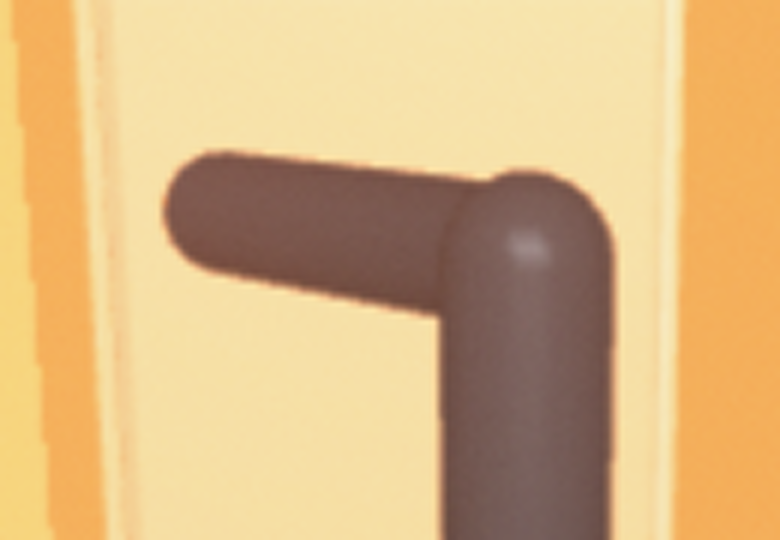

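```bash
python3 -c "
from h import *
print(finish_job()); s=state(); print(s['t'],s['ee_pos'],s['wrist_force'])"
```

```text
the job is handed in; nothing more can be done
None
the job is handed in; nothing more can be done
```

I drew the front screen straight up out of its grooves, lowered it into the free rack slot until it touched the floor, and let go. I then took the cover by its handle, raised it to the 40 degree line and handed the job in at about 22 s, still holding it there.

**Screen:** At set-down the measured height matched the slot floor, and the wrist read about 5 N upward. The wrist and scene pictures show it standing in the slot and free of the fingers.

**Cover angle:**

| Check | Result |
|---|---|
| Handle position relative to where it was shut | 39.9°, unchanged over the last 0.45 s |
| Handle post in the wrist picture | about 40.7° |
| Cover edges, top picture | about 39 to 40° |
| White pointers, top picture | about 42°, but blurred against the arcs |

- **Pointers:** I could not read the pointers directly against the line at this resolution.
- **Bar in fingers:** The handle's radius about the hinge came out about 2 mm short. The bar may have shifted slightly in the fingers, which changes the angle by about half a degree.
- **Forces:** They stayed below about 25 N in every reading. At the end the wrist read about 12 N, with a steady 55 N grip.
- **Other objects:** The tip box, wash bottle, beaker and spatula look where they were in the last scene picture.

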